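# Take the dial padlock off the instrument case

## Robot

A 6-joint arm with a two-finger parallel gripper is mounted at the origin on a cart in front of the work surface, level with it; the furniture and walls round the work are solid. World frame = base frame: x ahead of the robot, y to its left, z up, the work surface at z = 0. Lengths are in m, angles in rad, forces in N, time in s.
With the tool pointing down it reaches from about 0.3 to 0.875 m from the base axis. Payload 6.4 kg.
Tool frame: the origin (TCP) lies between the finger pads; the fingertips stand tip_extent ahead of it and the grasp point (between the pads) lies 5 mm behind it (tip_extent is the distance from the TCP to the fingertips, in m); z points along the fingers, y is the direction in which the jaws open and shut (so a half turn about z gives the same grasp; the last joint's range is limited). The gripper opens to 85 mm and grips with 20 to 120 N. Pads are 22 mm wide; open, the fingers measure 114 mm over their backs; the gripper's body (76 mm by 85 mm) begins 54 mm behind the grasp point. The pads swing forward as they close: fully open they stand 13 mm farther back than shut.
Start: joints at [1.03, 0.181, 1.607, -0, 1.354, -0.206], TCP at [0.189, 0.543, 0.245] pointing down, gripper open.
Joint ranges: [-2.99, 2.99], [-0.89, 2.07], [0.3, 2.58], [-1.14, 4.28], [0, 2.63], [-3.12, 3.12]. Speed limits (rad/s): [2.57, 2.57, 3.01, 3.14, 3.14, 3.14].

## Interface

Orientations are given as a unit quaternion [w, x, y, z].
In Python, from bench import * gives the robot as it stands.
- The arm moves only by the shell command python3 -m jog 'ROWS'. ROWS is JSON, a list of rows, each a list of 3 entries, a list of its own where there are three numbers: the shift along the tool's x, y, z in mm, then the turn, a rotation vector about the tool's x, y, z in rad, then the opening, from 0 (shut) to 1 (fully open). A call has 1 to 20 rows; each row is the pose to reach, as a shift and turn from the pose measured when the call began, along the tool's axes at that moment; what a row does not reach only later rows make up. A row lasts 1/12 s, in which the tool goes at most 41.7 mm and 7.16 degrees, less where a joint would pass 70% of its speed; a pose out of reach is approached as far as the arm can. A call with a gripper value outside its range is refused whole. The fingers move at their own pace and stop on an object; the grip force is fixed at half the most. Time passes only in rows, so rows that repeat a pose let the fingers close. It gives the time, the measured TCP pose, the force and the opening at its end, in the units of the state.
- get_obs(): the state, without advancing time (a new reading comes with each control period).
- camera(name): name is "side" or "top"; returns (picture, depth): 480x640x3 uint8, red, green, blue; 480x640 float32, m along the optical axis (not along the pixel's ray), 0 where there is no reading.
- get_calibration(name): a dict with "fx", "fy", "cx", "cy" (pixels), "world_from_camera" (4x4, takes a point from camera to world coordinates). Camera axes: x right, y down, z forward; pixel columns grow to the right and rows downward; lengths in m; the calibration is good to about 2 mm. A picture is of the moment at which its call begins. get_calibration takes no time and is no camera call.
- hand_in(): hands the job in, once; it reports no verdict.
The state is a dict: "time_s": time; "q": joint angles; "dq": joint speeds; "joint_efforts": joint torques, N m; "eef_pos": TCP position; "eef_rot": TCP orientation; "wrist_force": force on the tool from outside, world axes, zero at the start; "torque": the same for the moment, N m; "opening": opening from 0.0 (shut) to 1.0 (fully open).
Only numpy, scipy, OpenCV 4.12 (cv2) and the standard library are available. Lean on these libraries where they do the work, as an engineer would, in place of code of your own. Each camera call takes 0.05 s, during which the arm holds its last target.

## Task

The steel instrument case is shut with a brass padlock that lies face up in the cup on its deck; it is on day lock, so only the last number, zero, is still to be dialled. Turn the dial, either way round, through its clicks until its red line meets the white index line, then pull the shackle straight out to its full opening while the body stays in its cup, and lift the open lock up out of the cup and off the hasp staple. Finish holding the lock up in the gripper, still open and steady, all of it at least 10 cm above the lid, and leave the other things on the bench where they are.

Things in the scene. Friction and masses are not known exactly. Their poses are not given: they have to be found in the camera images.
- case: blue-grey steel case, 300 x 280 mm, 120 mm high, fixed to the bench. Origin: centre of its underside; +x from its front (lock side) to its back, z up. The front 128 mm of its flat top is a fixed deck, the rest the lid. From the staple a flat steel hasp strap (top 4 mm above the lid, 42 mm wide, case y -41 to +1 mm) runs back along +x to a hinge that is 8 mm high, 80 mm behind the centre
- cup (a point): middle of the floor of the dark cup on the deck that holds the lock, 14 mm above the deck, 85 mm in front of the case's centre (axes as the case's). Its walls are 8 mm high and stand 1.5 mm clear round its body, so they keep the lock from turning and from being dragged along
- lock: loose brass padlock, about 0.45 kg in all; body 72 mm (x) x 64 mm (y) x 30 mm (z), lying face up in the cup. Origin: centre of the body's underside, 134 mm above the bench; +x = the way the shackle comes out (parallel to the case's +x), +z = out of the face with the dial. The white index line is on the face, between dial and shackle (towards +x)
- dial (a joint): dial angle in rad, growing anticlockwise as seen from above (about the lock's +z); endless, twelve clicks a turn, one every 0.524 rad. At 0 (or any whole turn, 6.283) the red line lies at the index and the lock can open; within 0.1 of that the gate is free. Starts two to six clicks away. A click takes about 0.1 N m; let go, the dial springs to the nearest click
- dial_grip (a point): point on the dial's axis inside its aluminium bar grip, 16 mm above the lock's face (lock x -6 mm, y 0, z 46 mm). x points along the bar to the end with the red line, z up along the axis. The bar is 36 mm long (x), 12 mm wide (y) and reaches from 9 mm below to 11 mm above this point; under it is the black dial skirt, 48 mm across
- shackle (a joint): how far the shackle is out, in m: 0 shut, 0.028 fully open (stop). Locked it gives only about 1 mm. At zero on the dial it takes about 7 N to start, then about 4 N, and it stays where it is left. From 0.022 on the toe leg (lock y -20 mm) is clear of the body and of the staple, and the lock can be lifted straight up
- shackle_grip (a point): point midway between the shackle's two straight legs; moves with the shackle (shut: lock x 68, y 0, z 15 mm). Legs: round steel bars 9 mm thick along x at y -20 and +20 mm, 49 mm wide over both; straight from 32 mm before this point to 12 mm beyond it, then the round bow. Their centre line is 29 mm above deck and lid, with 40 mm or more free beside them
- shackle_bow (a point): far end of the shackle, centre of the bar at the top of the bow (32 mm along x from shackle_grip)
- lock_tail (a point): centre of the body's rear end face, opposite the shackle (lock x -36, y 0, z 15 mm)
- staple (a point): centre of the eye of the hasp staple, a 6 mm steel loop fixed on the deck, standing across the case's x; the toe leg (lock y -20 mm) runs through it along x. It stands 7.5 mm in front of the body's front end; its top is 13 mm above this point, its posts are 10.5 mm to either side in y
- caliper: slide caliper, 52 x 210 x 12 mm, bystander, left of the case; origin under its middle
- steel_tin: round steel tin, 69 mm across, 40 mm high, bystander, left of the case, towards the back; origin under its middle
- blue_tape: roll of blue tape, 68 mm across, 18 mm high, bystander, in the red tray right of the case; origin under its middle
- marker_pen: marker pen, 17 x 130 x 17 mm, bystander, left of the case; origin under its middle

How it is judged:
On the way, in this order (a step that is already met when the one before it is completed fails the run):
1. the dial is turned to zero (within 0.15 rad), the lock still shut and in its cup ((value of joint dial between -0.15 and 0.15 rad or value of joint dial between 6.13319 and 6.43319 rad or value of joint dial between -6.43319 and -6.13319 rad or value of joint dial between 12.4164 and 12.7164 rad) and value of joint shackle below 0.006 m and height (world z) of lock below 0.15 m), for 0.2 s.
2. the shackle is pulled out at least 22 mm while the lock's body lies in its cup (value of joint shackle above 0.022 m and height (world z) of lock below 0.15 m), for 0.1 s.
At the end, for the whole second after the job is handed in: the gripper holds the lock (contact force above 1 N), its shackle at least 22 mm open, its body, tail and bow all more than 80 mm above the lid (z above 0.20 m), nothing of it touching the case, moving slower than 30 mm/s (value of joint shackle above 0.022 m and contact force between the fingers and lock above 1 N and contact force between lock and case below 0.05 N and height (world z) of each of lock, lock_tail, shackle_bow above 0.2 m and linear speed of lock below 0.03 m/s); the arm keeps its last pose, push and grip.
It fails at once if a bystander (caliper, tin, tape roll or marker pen) is moved by more than 30 mm (distance of any of caliper, steel_tin, blue_tape, marker_pen from where it was at the start of the episode above 0.03 m).
It also fails if it takes over 51 s, if anything falls off the work surface, if the arm or the gripper's body presses on something with over 40 N, if the wrist force passes 120 N, or if a joint passes its speed limit or range.

## Working session

There is one attempt and no reset: what is moved stays moved. The work goes in short steps, Python scripts to look and compute and a shell command to move; the robot and the scene stay as the last step left them, time stands still between calls to the robot, and variables do not carry over. Pictures are saved under pics/ and viewed, and the job is handed in when it is done.

```bash
ls; mkdir -p pics
python3 - <<'E'
from bench import *
import cv2, numpy as np
print(get_obs())
for n in("side","top"):
    p,d=camera(n); cv2.imwrite(f"pics/{n}0.png",p[:,:,::-1]); np.savez(f"{n}0.npz",p=p,d=d)
    print(n,get_calibration(n))
E
```

```text
pics
{'time_s': 0.0, 'q': array([ 1.02971977e+00,  1.81524479e-01,  1.60800864e+00,  1.29704217e-05,
        1.35382710e+00, -2.06298417e-01]), 'dq': array([-0.00072406,  0.0007139 ,  0.00064072,  0.0006384 , -0.0001802 ,
        0.00074519]), 'joint_efforts': array([ 2.31422218e-04, -4.44860101e+01, -3.51338446e+01, -9.04487160e-05,
        9.03527340e-03, -1.64098094e-05]), 'eef_pos': array([0.18861914, 0.54261668, 0.24439315]), 'eef_rot': array([-3.28520573e-04,  1.66609800e-01,  9.86022512e-01, -8.20479097e-04]), 'wrist_force': array([ 0.31720017,  0.04805908, -0.49452648]), 'torque': array([-0.01823958,  0.01118444, -0.01129301]), 'opening': 1.001022151533763}
side {'fx': 575.1482830723679, 'fy': 575.1482830723679, 'cx': 317.65412156062007, 'cy': 250.15350866174168, 'world_from_camera': array([[-0.98993977, -0.07185918,  0.12188315,  0.36514353],
       [-0.14079006,  0.58582298, -0.79811628,  1.44746609],
       [-0.01404996, -0.80724698, -0.59004653,  1.15481704],
       [ 0.        ,  0.        ,  0.        ,  1.        ]])}
top {'fx': 487.4979685554328, 'fy': 487.4979685554328, 'cx': 315.26025883003365, 'cy': 233.29086082957969, 'world_from_camera': array([[-0.02777686, -0.98927553,  0.14339583,  0.41081825],
       [-0.99961285,  0.02725818, -0.00558074,  0.04823145],
       [ 0.00161218, -0.14349533, -0.98964968,  1.26077324],
       [ 0.        ,  0.        ,  0.        ,  1.        ]])}
```

View pics/side0.png

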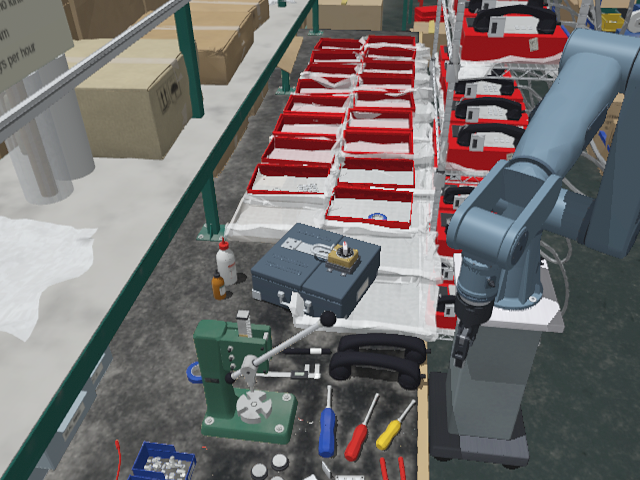

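View pics/top0.png

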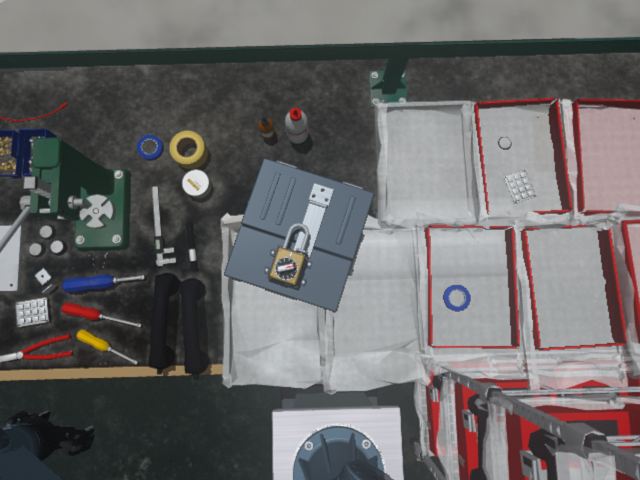

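Run:
```python
import cv2, numpy as np
p=np.load("top0.npz")["p"][150:320,215:385,::-1]
a=cv2.resize(p[60:150,30:120],None,fx=8,fy=8,interpolation=cv2.INTER_CUBIC)[:600]
cv2.imwrite("pics/top0z.png",cv2.resize(p[65:140,30:120],None,fx=8,fy=8,interpolation=cv2.INTER_CUBIC))
s=np.load("side0.npz")["p"][220:325,245:385,::-1]
cv2.imwrite("pics/side0z.png",cv2.resize(s,None,fx=5.7,fy=5.7,interpolation=cv2.INTER_CUBIC))
```

```text
(no output)
```

View pics/top0z.png

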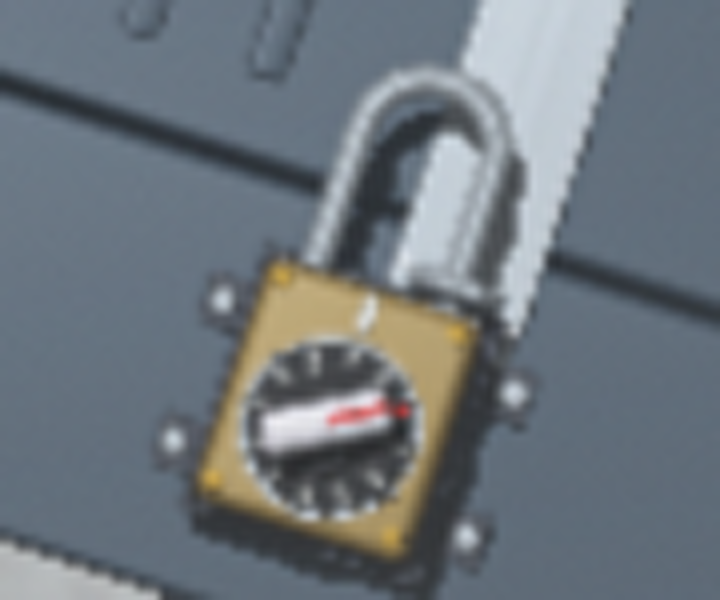

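View pics/side0z.png

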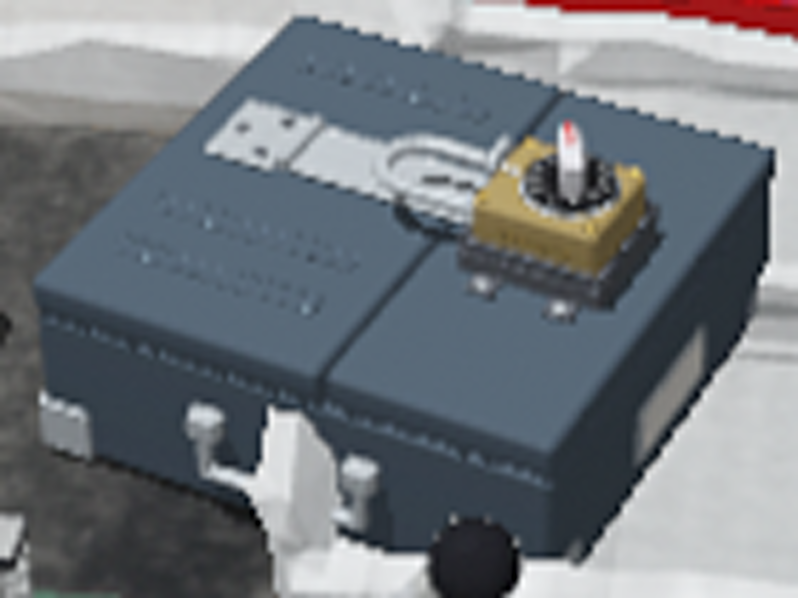

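```bash
cat > h.py <<'E'
import cv2, numpy as np
from bench import *
from scipy.spatial.transform import Rotation as R
def ray(n,uv):
    c=get_calibration(n); T=c["world_from_camera"]; uv=np.atleast_2d(uv).astype(float)
    d=np.c_[(uv[:,0]-c["cx"])/c["fx"],(uv[:,1]-c["cy"])/c["fy"],np.ones(len(uv))]@T[:3,:3].T
    return T[:3,3],d
def onz(n,uv,z):
    o,d=ray(n,uv); return o+d*((z-o[2])/d[:,2])[:,None]
def tri(n1,u1,n2,u2):
    o1,d1=ray(n1,u1);o2,d2=ray(n2,u2);d1=d1[0];d2=d2[0]
    A=np.c_[d1,-d2];s=np.linalg.lstsq(A,o2-o1,rcond=None)[0]
    a=o1+s[0]*d1;b=o2+s[1]*d2;return (a+b)/2,np.linalg.norm(a-b)
def dep(n,d,u,v):
    o,r=ray(n,[u,v]);return o+r[0]*d[int(round(v)),int(round(u))]
E
python3 - <<'E'
from h import *
import bench; print([k for k in dir(bench) if not k.startswith('_')]); 
print(getattr(bench,'tip_extent',None))
t=np.load("top0.npz");s=np.load("side0.npz")
p=t["p"];hsv=cv2.cvtColor(p,cv2.COLOR_RGB2HSV)
def big(m):
    n,l,st,c=cv2.connectedComponentsWithStats(m.astype(np.uint8)); k=1+np.argmax(st[1:,4]); return l==k
sub=np.zeros(p.shape[:2],bool); sub[150:320,215:385]=1
br=big((hsv[...,0]>14)&(hsv[...,0]<32)&(hsv[...,1]>90)&(hsv[...,2]>90)&sub)
c=max(cv2.findContours(br.astype(np.uint8),cv2.RETR_EXTERNAL,cv2.CHAIN_APPROX_NONE)[0],key=cv2.contourArea)
w=onz("top",c[:,0],0.164)
r=cv2.minAreaRect(w[:,:2].astype(np.float32)*1000); print("brass rect",r)
h=cv2.convexHull(c);M=cv2.moments(h);print(onz("top",[M['m10']/M['m00'],M['m01']/M['m00']],0.164))
red=((hsv[...,0]<8)|(hsv[...,0]>172))&(hsv[...,1]>90)&sub; print("red",np.argwhere(red)[:,::-1].mean(0),red.sum(),np.argwhere(red)[:,::-1].tolist())
# bar: white near 
ys,xs=np.mgrid[0:480,0:640]
bar=big((hsv[...,1]<60)&(hsv[...,2]>150)&(xs>270)&(xs<302)&(ys>256)&(ys<282))|(red&(ys>256)&(ys<282))
pts=np.argwhere(bar)[:,::-1];print(len(pts)); wb=onz("top",pts,0.191)[:,:2]*1000
print("bar",cv2.minAreaRect(wb.astype(np.float32)),wb.mean(0)); 
print("depth z bar/brass/deck", [dep("top",t["d"],*q) for q in [(289,267),(277,281),(305,277),(260,265)]])
# side
p=s["p"];hsv=cv2.cvtColor(p,cv2.COLOR_RGB2HSV)
red=((hsv[...,0]<8)|(hsv[...,0]>172))&(hsv[...,1]>90)&(xs>320)&(xs<370)&(ys>230)&(ys<262);print("side red",np.argwhere(red)[:,::-1].tolist())
wh=big((hsv[...,1]<60)&(hsv[...,2]>150)&(xs>338)&(xs<352)&(ys>238)&(ys<258));print(np.argwhere(wh)[:,::-1].tolist())
for n,im,(x0,x1,y0,y1) in(("top",t["p"],(262,312,240,290)),("side",s["p"],(318,368,232,282))):
    cv2.imwrite(f"pics/{n}0zz.png",cv2.resize(im[y0:y1,x0:x1,::-1],None,fx=12,fy=12,interpolation=cv2.INTER_NEAREST))
E
```

```text
['MotionError', 'camera', 'get_calibration', 'get_obs', 'hand_in', 'tip_extent']
0.014
brass rect ((492.0799560546875, 91.698486328125), (26.428184509277344, 69.07571411132812), 71.59075164794922)
[[0.49218501 0.09211543 0.164     ]]
red [290.58333333 266.08333333] 12 [[292, 265], [295, 265], [288, 266], [289, 266], [290, 266], [291, 266], [292, 266], [294, 266], [295, 266], [286, 267], [287, 267], [288, 267]]
73
bar ((493.2178955078125, 107.64769744873047), (9.924490928649902, 38.64801025390625), 9.74206256866455) [492.7969272 109.7131837]
depth z bar/brass/deck [array([0.49286506, 0.10202793, 0.1884417 ]), array([0.46509953, 0.13232432, 0.14328968]), array([0.47358532, 0.06855723, 0.12247785]), array([0.50499851, 0.17369823, 0.11594715])]
side red [[344, 241], [344, 242]]
[[343, 242], [345, 242], [343, 243], [345, 243], [346, 243], [343, 244], [346, 244], [343, 245], [344, 245], [345, 245], [346, 245], [343, 246], [344, 246], [345, 246], [346, 246], [343, 247], [344, 247], [345, 247], [346, 247], [343, 248], [344, 248], [345, 248], [346, 248], [343, 249], [344, 249], [345, 249], [346, 249], [343, 250], [344, 250], [343, 251], [344, 251]]
```

View pics/top0zz.png

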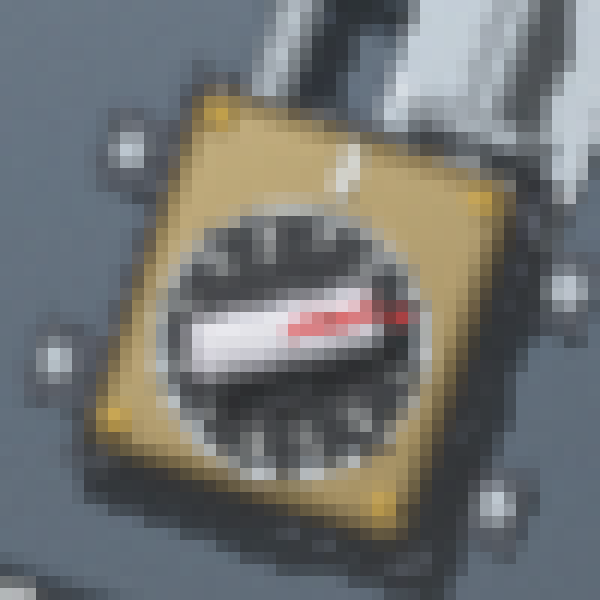

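View pics/side0zz.png

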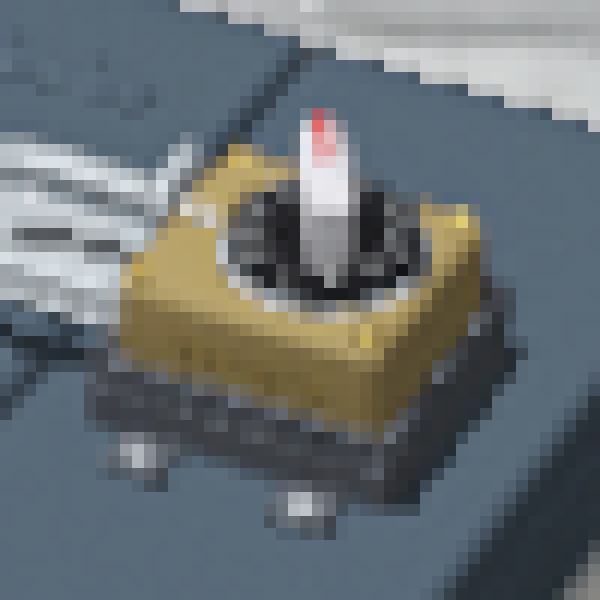

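Run:
```python
from h import *
top=np.array([(220,112),(485,203),(382,500),(113,420)])/12-.5+[262,240]
side=np.array([(140,270),(240,155),(460,215),(368,338)])/12-.5+[318,232]
P=[]
for a,b in zip(top,side):
    q,e=tri("top",a,"side",b);P.append(q);print("screw",q.round(4),round(e,4))
Z=np.mean(P,0)[2]; W=onz("top",top,0.164); S=onz("side",side,.164)
for X in(np.array(P),W,S):
    ex=(X[0]+X[1]-X[2]-X[3])/2; ey=(X[0]+X[3]-X[1]-X[2])/2
    print("centre",X.mean(0).round(4),"lens",np.linalg.norm(ex).round(4),np.linalg.norm(ey).round(4),"yaw",np.degrees(np.arctan2(ex[1],ex[0])),np.degrees(np.arctan2(-ey[0],ey[1])))
# dial rim ellipse centre (top): 
rim=lambda n,u,o,z:onz(n,np.array(u)/12-.5+o,z)
print("rim c top",rim("top",(296,344),[262,240],.166))
print("bar ends", (e:=rim("top",[(190,350),(382,320)],[262,240],.191)), np.degrees(np.arctan2(*(e[1]-e[0])[1::-1])),e.mean(0))
print("index",rim("top",[(350,155),(342,190)],[262,240],.164))
# bar top red end in both
print(tri("top",np.array((375,312))/12-.5+[262,240],"side",np.array((318,112))/12-.5+[318,232]))
# shackle bow and seam
t=np.load("top0.npz")
print(R.from_quat(get_obs()["eef_rot"][[1,2,3,0]]).as_matrix().round(3))
```

```text
screw [0.5351 0.123  0.165 ] 0.0024
screw [0.5165 0.0735 0.1655] 0.0023
screw [0.461  0.094  0.1669] 0.0032
screw [0.4779 0.144  0.1654] 0.0021
centre [0.4976 0.1086 0.1657] lens 0.0601 0.0528 yaw -20.16201446102453 -19.633025781526605
centre [0.499  0.1088 0.164 ] lens 0.06 0.0527 yaw -20.27688044428047 -19.323072442253427
centre [0.4966 0.1064 0.164 ] lens 0.0598 0.0542 yaw -18.905591248472195 -19.302951291187664
rim c top [[0.49213746 0.1095661  0.166     ]]
bar ends [[0.48971955 0.12755766 0.191     ]
 [0.49423644 0.09235249 0.191     ]] -82.6887859919719 [0.491978   0.10995508 0.191     ]
index [[0.52760189 0.09882753 0.164     ]
 [0.52102664 0.10046833 0.164     ]]
(array([0.49493585, 0.09344693, 0.19411323]), np.float64(0.0011046661051255717))
[[-0.944  0.329 -0.001]
 [ 0.329  0.944 -0.001]
 [ 0.    -0.002 -1.   ]]
```

```bash
cat >> h.py <<'E'
def plan(pos,theta):
    o=get_obs();M=R.from_quat(o["eef_rot"][[1,2,3,0]]).as_matrix()
    t=np.radians(theta);x=np.array([np.cos(t),np.sin(t),0]);z=np.array([0,0,-1.]);G=np.c_[x,np.cross(z,x),z]
    print("pos",o["eef_pos"].round(4),"theta",np.degrees(np.arctan2(M[1,0],M[0,0])).round(2),"F",o["wrist_force"].round(1),"tq",o["torque"].round(2),"open",round(o["opening"],3),"t",round(o["time_s"],2),"q",o["q"].round(2))
    print("shift mm",(M.T@(np.array(pos)-o["eef_pos"])*1000).round(1),"turn",R.from_matrix(M.T@G).as_rotvec().round(4))
E
python3 -c "
from h import *
plan([.492,.110,.235],100.5)"
```

```text
pos [0.1887 0.5427 0.2445] theta 160.82 F [-0.7  0.3  0.5] tq [-0.02 -0.03  0.02] open 0.994 t 0.1 q [ 1.03  0.18  1.61 -0.    1.35 -0.21]
shift mm [-428.7 -309.     9.8] turn [-1.5000e-03  5.0000e-04  1.0527e+00]
```

```bash
python3 -m jog '[[[-60,-43,0],[0,0,0.1],0.6],[[-120,-86,0],[0,0,0.2],0.6],[[-180,-129,0],[0,0,0.35],0.6],[[-240,-172,0],[0,0,0.5],0.6],[[-300,-215,0],[0,0,0.65],0.6],[[-360,-258,0],[0,0,0.8],0.6],[[-400,-290,5],[0,0,0.95],0.6],[[-428.7,-309,9.8],[0,0,1.053],0.6],[[-428.7,-309,9.8],[0,0,1.053],0.6],[[-428.7,-309,9.8],[0,0,1.053],0.6],[[-428.7,-309,9.8],[0,0,1.053],0.6],[[-428.7,-309,9.8],[0,0,1.053],0.6],[[-428.7,-309,9.8],[0,0,1.053],0.6],[[-428.7,-309,9.8],[0,0,1.053],0.6],[[-428.7,-309,9.8],[0,0,1.053],0.6],[[-428.7,-309,9.8],[0,0,1.053],0.6]]'
python3 -c "
from h import *
plan([.492,.110,.190],100.5)
for n in('top','side'):
    p,d=camera(n);cv2.imwrite(f'pics/{n}1.png',cv2.resize(p[190:310,230:370] if n=='top' else p[190:310,290:430],None,fx=5,fy=5,interpolation=cv2.INTER_CUBIC)[:,:,::-1])"
```

```text
time_s: 1.43
eef_pos: [0.4914, 0.1102, 0.2345]
eef_rot: [-0.001, 0.64, 0.769, -0.001]
wrist_force: [0.2, 0.1, -0.1]
opening: 0.597
pos [0.4914 0.1102 0.2345] theta 100.46 F [ 0.2  0.1 -0.1] tq [ 0.    0.01 -0.02] open 0.597 t 1.43 q [-0.01  0.03  1.79 -0.    1.32 -0.2 ]
shift mm [-0.3  0.6 44.5] turn [-0.0023  0.0005 -0.0008]
```

```bash
ls pics
```

```text
side0.png
side0z.png
side0zz.png
side1.png
top0.png
top0z.png
top0zz.png
top1.png
```

View pics/top1.png

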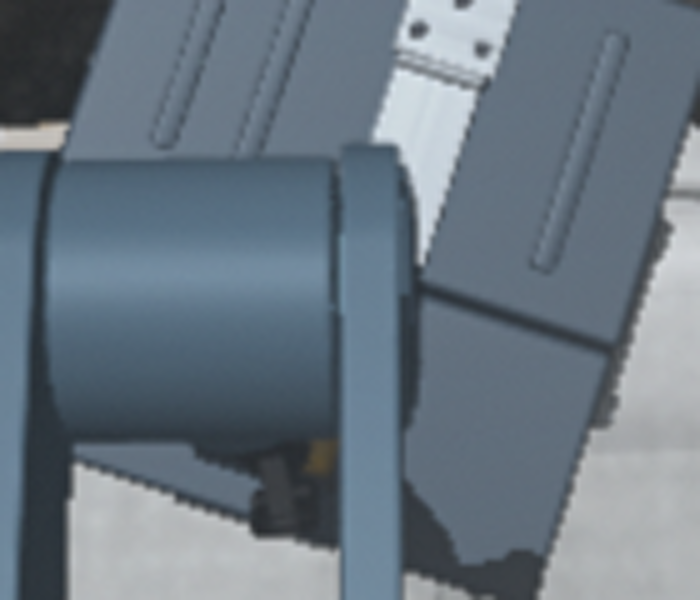

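View pics/side1.png

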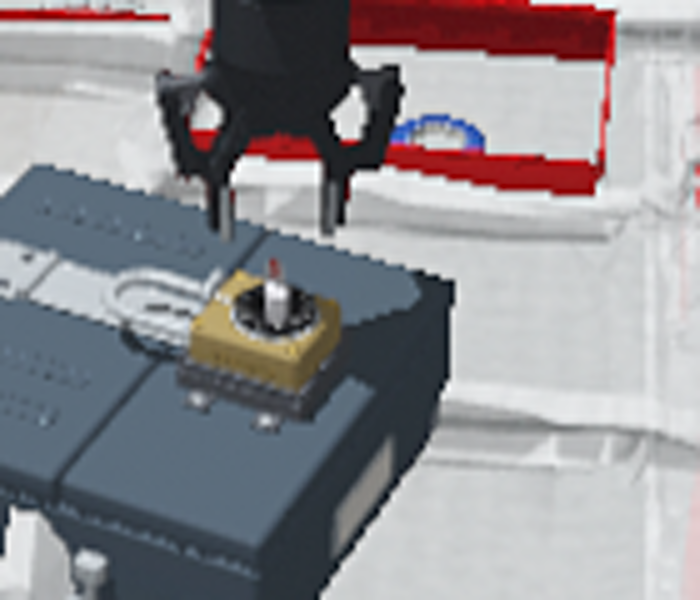

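The arm hides the lock from above. In the side view the fingers (columns 222 and 335) straddle the bar at column 277, so I'll descend and close.

```bash
python3 -m jog '[[[0,0.5,20],[0,0,0],0.6],[[0,0.5,35],[0,0,0],0.6],[[0,0.5,44.5],[0,0,0],0.6],[[0,0.5,44.5],[0,0,0],0.6],[[0,0.5,44.5],[0,0,0],0.3],[[0,0.5,44.5],[0,0,0],0.3],[[0,0.5,44.5],[0,0,0],0.3],[[0,0.5,44.5],[0,0,0],0.0],[[0,0.5,44.5],[0,0,0],0.0],[[0,0.5,44.5],[0,0,0],0.0],[[0,0.5,44.5],[0,0,0],0.0],[[0,0.5,44.5],[0,0,0],0.0],[[0,0.5,44.5],[0,0,0],0.0]]'
python3 -c "
from h import *
plan([.492,.110,.190],160.5)
for n in('side',):
    p,d=camera(n);cv2.imwrite(f'pics/{n}2.png',cv2.resize(p[190:310,290:430],None,fx=5,fy=5,interpolation=cv2.INTER_CUBIC)[:,:,::-1])"
```

```text
time_s: 2.62
eef_pos: [0.4918, 0.1111, 0.1913]
eef_rot: [-0.0, 0.639, 0.769, -0.001]
wrist_force: [-3.5, 0.8, 5.4]
opening: 0.122
pos [0.4918 0.1111 0.1913] theta 100.56 F [-3.5  0.8  5.4] tq [ 0.04  0.49 -0.01] open 0.122 t 2.62 q [-0.01  0.08  1.83 -0.    1.23 -0.2 ]
shift mm [-1.1 -0.1  1.3] turn [-1.2000e-03  2.0000e-04 -1.0461e+00]
```

View pics/side2.png

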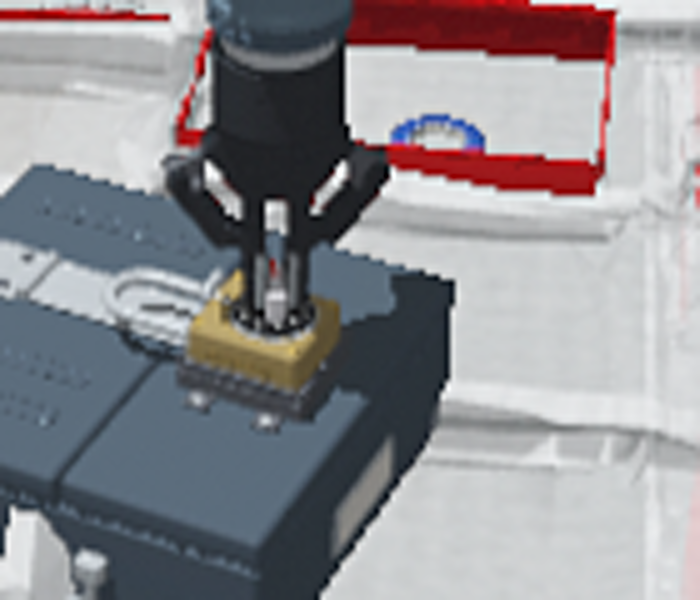

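```bash
python3 -m jog '[[[0,0,-0.5],[0,0,-0.1],0],[[0,0,-0.5],[0,0,-0.2],0],[[0,0,-0.5],[0,0,-0.3],0],[[0,0,-0.5],[0,0,-0.4],0],[[0,0,-0.5],[0,0,-0.5],0],[[0,0,-0.5],[0,0,-0.6],0],[[0,0,-0.5],[0,0,-0.7],0],[[0,0,-0.5],[0,0,-0.8],0],[[0,0,-0.5],[0,0,-0.9],0],[[0,0,-0.5],[0,0,-1.0],0],[[0,0,-0.5],[0,0,-1.06],0],[[0,0,-0.5],[0,0,-1.06],0],[[0,0,-0.5],[0,0,-1.06],0],[[0,0,-0.5],[0,0,-1.06],0],[[0,0,-0.5],[0,0,-1.06],0]]'
python3 -c "
from h import *
plan([.492,.110,.190],160.5)
for n in('side',):
    p,d=camera(n);cv2.imwrite(f'pics/{n}3.png',cv2.resize(p[190:310,290:430],None,fx=5,fy=5,interpolation=cv2.INTER_CUBIC)[:,:,::-1])"
```

```text
time_s: 3.92
eef_pos: [0.49, 0.1105, 0.1917]
eef_rot: [-0.002, 0.162, 0.987, -0.002]
wrist_force: [-8.3, -3.5, 6.8]
opening: 0.125
pos [0.49   0.1105 0.1917] theta 161.3 F [-8.3 -3.5  6.8] tq [-0.48  1.45  0.03] open 0.125 t 3.92 q [-0.01  0.08  1.84 -0.    1.23 -1.26]
shift mm [-2.   0.2  1.7] turn [-0.0039 -0.0042  0.014 ]
```

View pics/side3.png

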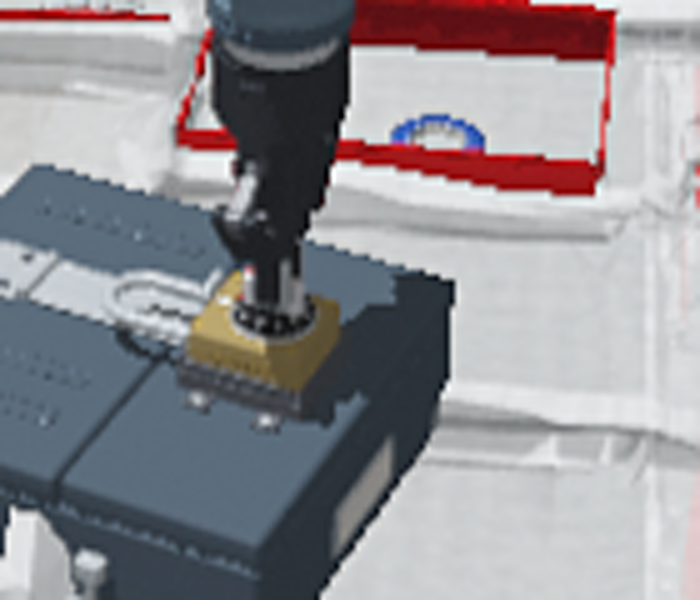

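The dial has turned with the gripper, and the bar now points towards the shackle. I'll release, rise and check.

```bash
python3 -m jog '[[[0,0,0],[0,0,0],0.3],[[0,0,0],[0,0,0],0.6],[[0,0,0],[0,0,0],0.6],[[0,0,0],[0,0,0],0.6],[[0,0,-10],[0,0,0],0.6],[[0,0,-30],[0,0,0],0.8],[[0,0,-55],[0,0,0],1],[[70,0,-60],[0,0,0],1],[[110,0,-60],[0,0,0],1],[[150,0,-60],[0,0,0],1],[[150,0,-60],[0,0,0],1],[[150,0,-60],[0,0,0],1]]'
python3 -c "
from h import *
plan([.56,.0855,.23],160.5)
for n in('top','side',):
    p,d=camera(n);np.savez(n+'4.npz',p=p,d=d);cv2.imwrite(f'pics/{n}4.png',cv2.resize(p[232:282,318:368] if n=='side' else p[230:290,255:315],None,fx=10,fy=10,interpolation=cv2.INTER_CUBIC)[:,:,::-1])"
```

```text
time_s: 4.97
eef_pos: [0.3447, 0.1601, 0.2528]
eef_rot: [-0.003, 0.161, 0.987, -0.001]
wrist_force: [0.7, 0.2, -0.6]
opening: 0.999
pos [0.3447 0.1601 0.2528] theta 161.45 F [ 0.7  0.2 -0.6] tq [-0.01  0.02  0.04] open 0.999 t 4.97 q [ 0.12 -0.3   2.04 -0.    1.4  -1.13]
shift mm [-228.    -2.2   21.8] turn [-0.0032 -0.0046  0.0166]
```

View pics/side4.png

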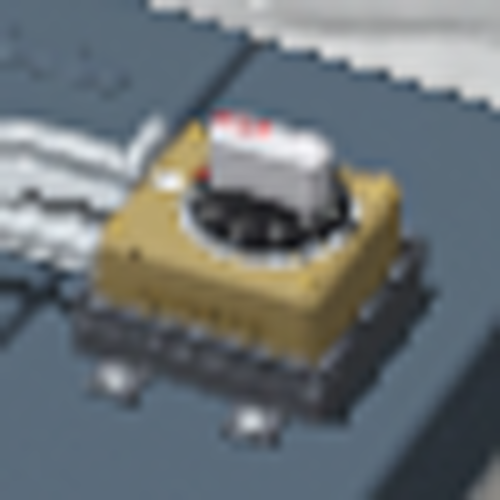

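View pics/top4.png

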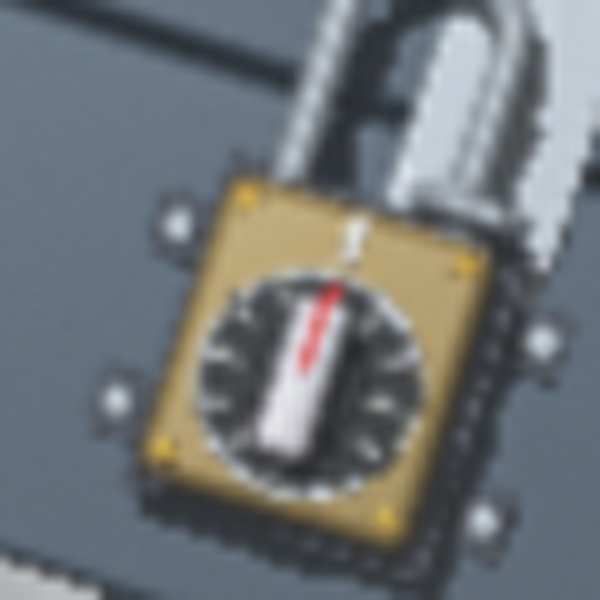

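Run:
```python
from h import *
top=np.array([(245,195),(468,262),(388,518),(163,450)])/10-.5+[255,230]
X=onz("top",top,0.164)
ex=(X[0]+X[1]-X[2]-X[3])/2; ey=(X[0]+X[3]-X[1]-X[2])/2
print("centre",X.mean(0),np.degrees(np.arctan2(ex[1],ex[0])),np.degrees(np.arctan2(-ey[0],ey[1])))
b=np.array((430,80))/8-.5+[245,215]; s=np.array((382,158))/5.7-.5+[245,220]
print("bow",tri("top",b,"side",s),onz("top",b,.149))
# leg centres in top0z crop: left leg (335,215), right leg (478,215)ish
print(onz("top",np.array([(335,210),(485,205)])/8-.5+[245,215],.149))
c=X.mean(0)[:2]
for y in(-19.5,):
    u=np.array([np.cos(np.radians(y)),np.sin(np.radians(y))])
    print("grip",c+.068*u,"bow",c+.1*u)
    plan([*(c+.070*u),.235],160.5)
p=np.load("top4.npz")["p"]; cv2.imwrite("pics/top4b.png",cv2.resize(p[215:260,270:325],None,fx=12,fy=12,interpolation=cv2.INTER_CUBIC)[:,:,::-1])
```

```text
centre [0.49925466 0.10968403 0.164     ] -18.715493123537115 -18.330553988517725
bow (array([0.59247775, 0.0805321 , 0.15345768]), np.float64(0.0005841448655074859)) [[0.59350595 0.08067647 0.149     ]]
[[0.55641645 0.10882834 0.149     ]
 [0.55667674 0.06570209 0.149     ]]
grip [0.56335428 0.08698517] bow [0.59351881 0.07630335]
pos [0.3484 0.1591 0.2535] theta 161.38 F [0.7 1.3 0.3] tq [ 0.04  0.01 -0.  ] open 1.002 t 5.07 q [ 0.12 -0.29  2.04 -0.    1.4  -1.13]
shift mm [-228.7    0.3   18.1] turn [-0.0028 -0.0015  0.0154]
```

View pics/top4b.png

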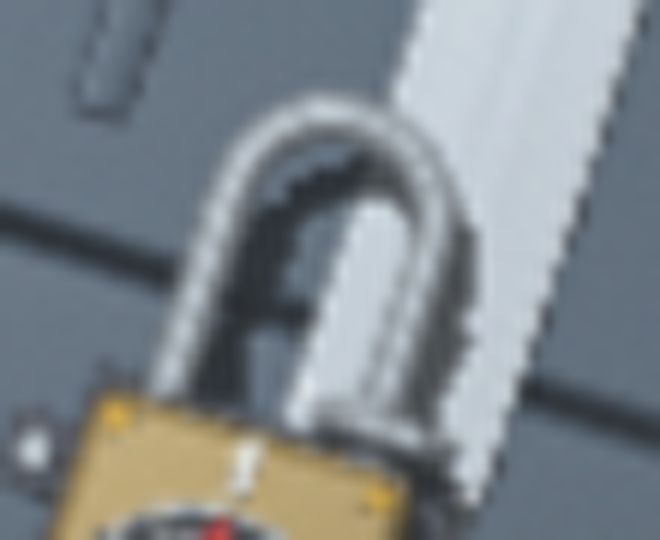

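Run:
```python
from h import *
t=np.load("top4.npz");p=t["p"]
g=cv2.cvtColor(p,cv2.COLOR_RGB2GRAY).astype(float)
# seam: darkest row per column, subpixel
pts=[]
for c in list(range(248,280))+list(range(320,354)):
    r0=215+ (c-270)*0.318+2  # guess
    rr=np.arange(int(r0+12),int(r0+22)); w=np.clip(90-g[rr,c],0,None)
    if w.sum()>20: pts.append((c,(w*rr).sum()/w.sum()))
pts=np.array(pts)
W=onz("top",pts,.12)[:,:2]
k=cv2.fitLine(W.astype(np.float32),cv2.DIST_HUBER,0,.0005,.0005).ravel();print(len(W),"seam dir",k[:2],"yaw",np.degrees(np.arctan2(k[1],k[0]))+90 , k[2:])
n=np.array([-k[1],k[0]]);print("res",np.abs((W-k[2:])@n).mean())
# legs: outer edges across lines at several stations, bright profile perpendicular
```

```text
66 seam dir [0.33638167 0.94172573] yaw 160.34341 [0.563988   0.10491944]
res 0.0001753076685235949
```

```bash
python3 -m jog '[[[-40,0,0],[0,0,0.015],1],[[-80,0,0],[0,0,0.015],1],[[-120,0,0],[0,0,0.015],1],[[-160,0,0],[0,0,0.015],1],[[-200,0,0],[0,0,0.015],1],[[-229,0,5],[0,0,0.015],1],[[-229,0,10],[0,0,0.015],1],[[-229,0,20],[0,0,0.015],1],[[-229,0,20],[0,0,0.015],1],[[-229,0,20],[0,0,0.015],1]]'
python3 -c "
from h import *
plan([.5646,.0855,.142],160.4)
for n in('side',):
    p,d=camera(n);np.savez(n+'5.npz',p=p,d=d);cv2.imwrite(f'pics/{n}5.png',cv2.resize(p[190:310,270:410],None,fx=5,fy=5,interpolation=cv2.INTER_CUBIC)[:,:,::-1])"
```

```text
time_s: 5.9
eef_pos: [0.5643, 0.0861, 0.232]
eef_rot: [-0.002, 0.169, 0.986, -0.001]
wrist_force: [-0.4, 0.1, 1.0]
opening: 1.003
pos [0.5643 0.0861 0.232 ] theta 160.53 F [-0.4  0.1  1. ] tq [-0.02  0.04  0.  ] open 1.003 t 5.9 q [-0.06  0.19  1.63 -0.    1.33 -1.29]
shift mm [-0.8 -0.1 90. ] turn [-0.0034 -0.004   0.0022]
```

View pics/side5.png

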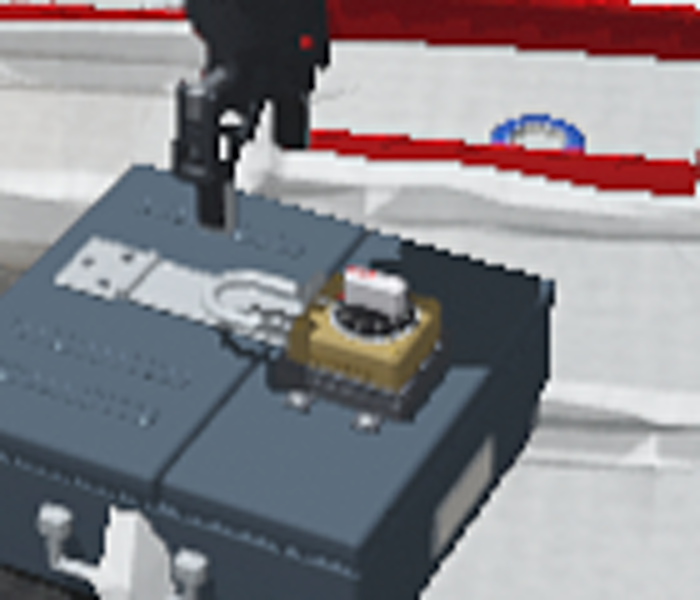

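```bash
python3 -m jog '[[[-0.8,0,30],[-0.003,-0.004,0.002],1],[[-0.8,0,55],[-0.003,-0.004,0.002],1],[[-0.8,0,70],[-0.003,-0.004,0.002],1],[[-0.8,0,82],[-0.003,-0.004,0.002],1],[[-0.8,0,90],[-0.003,-0.004,0.002],1],[[-0.8,0,90],[-0.003,-0.004,0.002],1],[[-0.8,0,90],[-0.003,-0.004,0.002],1]]'
python3 -c "
from h import *
plan([.5646,.0855,.142],160.4)
for n in('side',):
    p,d=camera(n);np.savez(n+'5.npz',p=p,d=d);cv2.imwrite(f'pics/{n}6.png',cv2.resize(p[190:310,270:410],None,fx=5,fy=5,interpolation=cv2.INTER_CUBIC)[:,:,::-1])"
```

```text
time_s: 6.53
eef_pos: [0.5654, 0.086, 0.1436]
eef_rot: [0.001, 0.17, 0.985, -0.0]
wrist_force: [1.0, -0.1, -0.0]
opening: 1.0
pos [0.5654 0.086  0.1436] theta 160.45 F [ 1.  -0.1 -0. ] tq [-0.02 -0.01  0.05] open 1.0 t 6.53 q [-0.06  0.28  1.7  -0.    1.15 -1.29]
shift mm [ 0.6 -0.7  1.6] turn [0.0003 0.0025 0.0009]
```

View pics/side6.png

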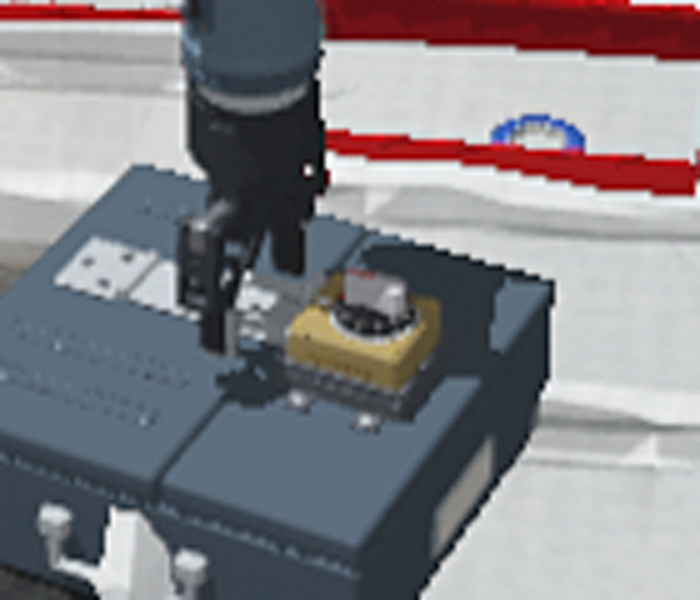

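Fingers straddle the shackle legs with no contact force. Closing on the legs.

```bash
python3 -m jog '[[[0,-0.5,1],[0,0,0],0.7],[[0,-0.5,1],[0,0,0],0.6],[[0,-0.5,1],[0,0,0],0.5],[[0,-0.5,1],[0,0,0],0.3],[[0,-0.5,1],[0,0,0],0.3],[[0,-0.5,1],[0,0,0],0.3],[[0,-0.5,1],[0,0,0],0.3]]'
python3 -c "
from h import *
plan([.5646,.0855,.142],160.4)"
```

```text
time_s: 7.17
eef_pos: [0.5663, 0.0842, 0.1444]
eef_rot: [0.003, 0.17, 0.986, -0.001]
wrist_force: [-2.2, -4.0, 5.6]
opening: 0.55
pos [0.5663 0.0842 0.1444] theta 160.48 F [-2.2 -4.   5.6] tq [-0.73  0.39  0.26] open 0.55 t 7.17 q [-0.06  0.28  1.7  -0.    1.15 -1.29]
shift mm [2.1 0.6 2.4] turn [-0.001   0.0056  0.0013]
```

```bash
python3 -m jog '[[[-3,0,0],[0,0,0],0.3],[[-6,0,0],[0,0,0],0.3],[[-9,0,0],[0,0,0],0.3],[[-12,0,0],[0,0,0],0.3],[[-15,0,0],[0,0,0],0.3],[[-18,0,0],[0,0,0],0.3],[[-21,0,0],[0,0,0],0.3],[[-24,0,0],[0,0,0],0.3],[[-27,0,0],[0,0,0],0.3],[[-29,0,0],[0,0,0],0.3],[[-29,0,0],[0,0,0],0.3],[[-29,0,0],[0,0,0],0.3],[[-29,0,0],[0,0,0],0.3]]'
python3 -c "
from h import *
plan([.5646,.0855,.142],160.4)
for n in('side',):
    p,d=camera(n);np.savez(n+'7.npz',p=p,d=d);cv2.imwrite(f'pics/{n}7.png',cv2.resize(p[190:310,270:410],None,fx=5,fy=5,interpolation=cv2.INTER_CUBIC)[:,:,::-1])"
```

```text
time_s: 8.25
eef_pos: [0.5934, 0.0746, 0.1445]
eef_rot: [0.002, 0.17, 0.986, -0.001]
wrist_force: [-3.6, 0.2, 1.7]
opening: 0.554
pos [0.5934 0.0746 0.1445] theta 160.47 F [-3.6  0.2  1.7] tq [ 0.13  0.62 -0.18] open 0.554 t 8.25 q [-0.07  0.33  1.63 -0.    1.17 -1.3 ]
shift mm [30.8  0.6  2.4] turn [-0.001   0.0051  0.0013]
```

View pics/side7.png

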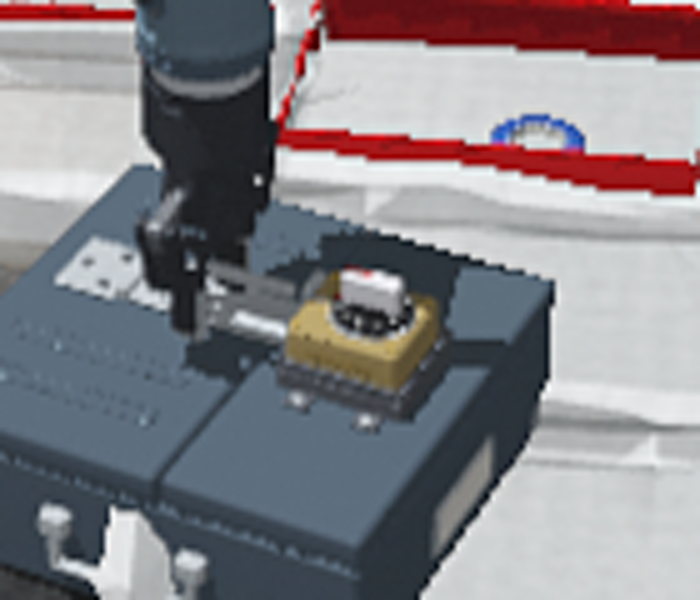

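```bash
python3 -m jog '[[[-2,0,0],[0,0,0],0.3],[[-3,0,0],[0,0,0],0.3],[[-3,0,0],[0,0,0],0.3],[[-3,0,0],[0,0,0],0.3]]'
```

```text
time_s: 8.63
eef_pos: [0.5939, 0.0745, 0.1434]
eef_rot: [-0.0, 0.17, 0.986, -0.001]
wrist_force: [-9.9, 2.1, 1.9]
opening: 0.548
```

Only 0.5 mm more with 10 N, so the shackle is against its stop. I'll release and back off to look.

```bash
python3 -m jog '[[[0,0,0],[0,0,0],0.6],[[0,0,0],[0,0,0],0.8],[[0,0,0],[0,0,0],1],[[0,0,0],[0,0,0],1],[[0,0,-30],[0,0,0],1],[[0,0,-60],[0,0,0],1],[[0,0,-90],[0,0,0],1],[[0,0,-115],[0,0,0],1],[[40,0,-115],[0,0,0],1],[[80,0,-115],[0,0,0],1],[[120,0,-115],[0,0,0],1],[[160,0,-115],[0,0,0],1],[[200,0,-115],[0,0,0],1],[[240,0,-115],[0,0,0],1],[[260,0,-115],[0,0,0],1],[[260,0,-115],[0,0,0],1]]'
python3 -c "
from h import *
plan([.4987,.109,.23],160.4)
for n in('top','side',):
    p,d=camera(n);np.savez(n+'8.npz',p=p,d=d);cv2.imwrite(f'pics/{n}8.png',cv2.resize(p[220:285,305:375] if n=='side' else p[215:290,255:325],None,fx=8,fy=8,interpolation=cv2.INTER_CUBIC)[:,:,::-1])"
```

```text
time_s: 9.97
eef_pos: [0.3462, 0.1627, 0.2588]
eef_rot: [0.0, 0.168, 0.986, -0.0]
wrist_force: [0.2, -0.3, -0.5]
opening: 0.998
pos [0.3462 0.1627 0.2588] theta 160.63 F [ 0.2 -0.3 -0.5] tq [-0.01  0.   -0.02] open 0.998 t 9.97 q [ 0.13 -0.3   2.03 -0.    1.41 -1.11]
shift mm [-161.7   -0.    28.9] turn [-0.0008  0.0002  0.004 ]
```

View pics/side8.png

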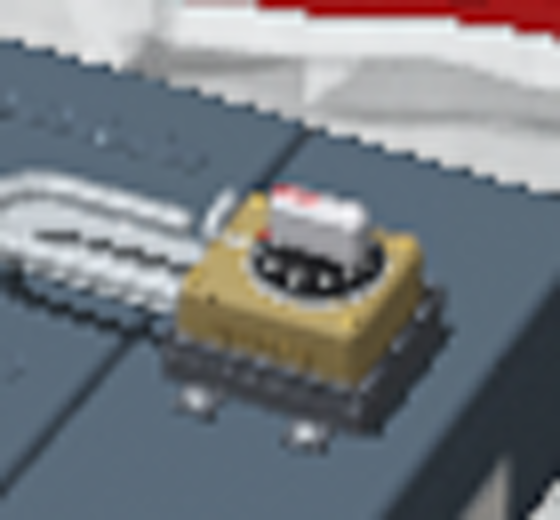

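View pics/top8.png

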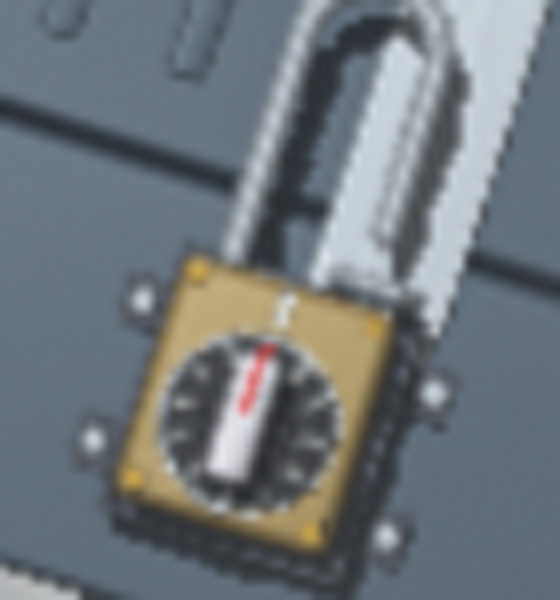

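Run:
```python
from h import *
top=np.array([(200,270),(378,328),(312,533),(135,480)])/8-.5+[255,215]
X=onz("top",top,0.164)
ex=(X[0]+X[1]-X[2]-X[3])/2; ey=(X[0]+X[3]-X[1]-X[2])/2
print("centre",X.mean(0),np.degrees(np.arctan2(ex[1],ex[0])),np.degrees(np.arctan2(-ey[0],ey[1])))
p=np.load("side5.npz")["p"]
cv2.imwrite("pics/side5t.png",cv2.resize(p[230:270,295:335],None,fx=14,fy=14,interpolation=cv2.INTER_NEAREST)[:,:,::-1])
v=np.array([.336,.942,0]);T=np.array([.5654,.086,.1436])
for uv in [(313,259.5),(310,259),(316,260)]:
  for w in(.0425,.05,.057):
    o,d=ray("side",uv);d=d[0];s=((T+v*w-o)@v)/(d@v);print(uv,w,(o+s*d).round(4), ((o+s*d-T)@[.942,-.336,0]).round(4))
```

```text
centre [0.49986549 0.10870065 0.164     ] -18.64635625113645 -18.930166095600654
(313, 259.5) 0.0425 [0.5813 0.1255 0.1424] 0.0017
(313, 259.5) 0.05 [0.5799 0.1339 0.1489] -0.0025
(313, 259.5) 0.057 [0.5786 0.1418 0.1549] -0.0063
(310, 259) 0.0425 [0.5907 0.1221 0.1409] 0.0117
(310, 259) 0.05 [0.5892 0.1306 0.1473] 0.0075
(310, 259) 0.057 [0.5879 0.1385 0.1534] 0.0035
(316, 260) 0.0425 [0.5719 0.1288 0.144 ] -0.0083
(316, 260) 0.05 [0.5706 0.1372 0.1504] -0.0123
(316, 260) 0.057 [0.5693 0.1451 0.1565] -0.0162
```

View pics/side5t.png

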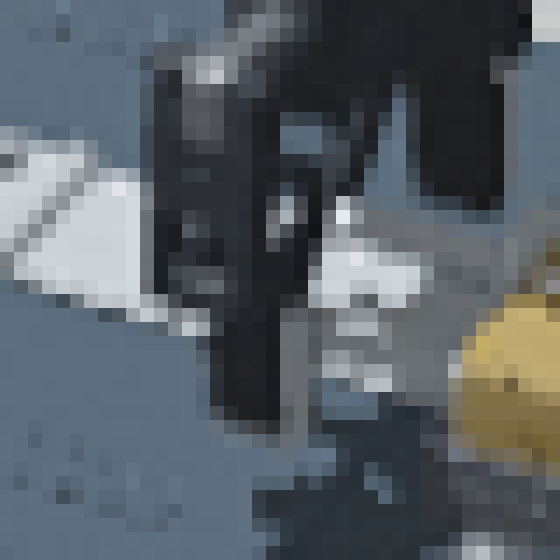

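The toe leg end (385,245 in the top crop) is clear of the body and staple, and the body is still seated. Next I'll grasp the body by its sides.

```bash
python3 -m jog '[[[-40,0,0],[0,0,0.004],1],[[-80,0,0],[0,0,0.004],1],[[-120,0,0],[0,0,0.004],1],[[-150,0,0],[0,0,0.004],1],[[-166,0,15],[0,0,0.004],1],[[-166,0,30],[0,0,0.004],1],[[-166,0,45],[0,0,0.004],1],[[-166,0,55],[0,0,0.004],1],[[-166,0,55],[0,0,0.004],1],[[-166,0,55],[0,0,0.004],1]]'
python3 -c "
from h import *
plan([.5028,.1076,.152],160.4)
for n in('side',):
    p,d=camera(n);np.savez(n+'9.npz',p=p,d=d);cv2.imwrite(f'pics/{n}9.png',cv2.resize(p[190:310,270:410],None,fx=5,fy=5,interpolation=cv2.INTER_CUBIC)[:,:,::-1])"
```

```text
time_s: 10.9
eef_pos: [0.5065, 0.1059, 0.2044]
eef_rot: [0.001, 0.171, 0.985, -0.001]
wrist_force: [0.2, -0.5, 1.3]
opening: 0.999
pos [0.5065 0.1059 0.2044] theta 160.29 F [ 0.2 -0.5  1.3] tq [ 0.04  0.04 -0.01] open 0.999 t 10.9 q [-0.02  0.09  1.79 -0.    1.26 -1.25]
shift mm [ 4.1  0.4 52.4] turn [-0.001   0.0015 -0.002 ]
```

View pics/side9.png

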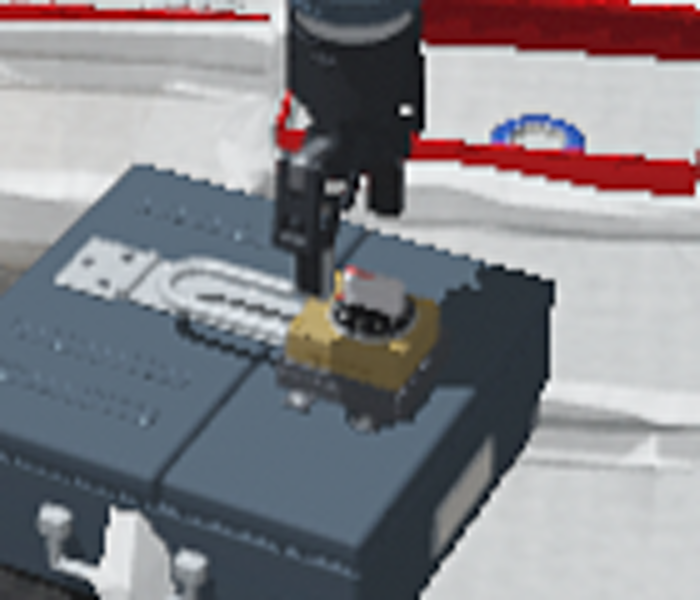

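```bash
python3 -m jog '[[[4,0.4,15],[0,0,0],1],[[4,0.4,30],[0,0,0],1],[[4,0.4,40],[0,0,0],1],[[4,0.4,47],[0,0,0],1],[[4,0.4,52],[0,0,0],1],[[4,0.4,52],[0,0,0],1],[[4,0.4,52],[0,0,0],1]]'
python3 -c "
from h import *
plan([.5028,.1076,.152],160.4)
for n in('side',):
    p,d=camera(n);np.savez(n+'10.npz',p=p,d=d);cv2.imwrite(f'pics/{n}10.png',cv2.resize(p[190:310,270:410],None,fx=5,fy=5,interpolation=cv2.INTER_CUBIC)[:,:,::-1])"
```

```text
time_s: 11.53
eef_pos: [0.5037, 0.1077, 0.1537]
eef_rot: [0.002, 0.171, 0.985, -0.0]
wrist_force: [0.3, -0.3, 0.5]
opening: 0.999
pos [0.5037 0.1077 0.1537] theta 160.3 F [ 0.3 -0.3  0.5] tq [ 0.05 -0.   -0.02] open 0.999 t 11.53 q [-0.02  0.15  1.84 -0.    1.15 -1.25]
shift mm [ 0.8 -0.4  1.7] turn [-0.0002  0.0036 -0.0018]
```

View pics/side10.png

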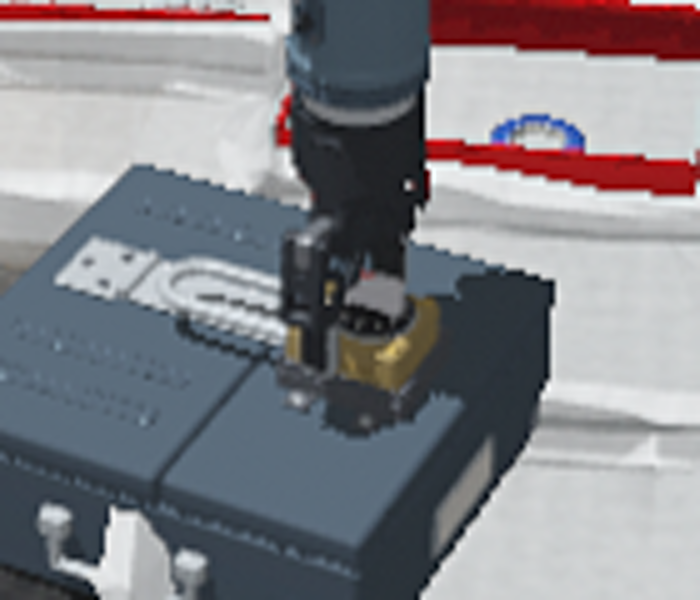

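```bash
python3 -m jog '[[[0,0,1],[0,0,0],0.85],[[0,0,1],[0,0,0],0.8],[[0,0,1],[0,0,0],0.7],[[0,0,1],[0,0,0],0.5],[[0,0,1],[0,0,0],0.5],[[0,0,1],[0,0,0],0.5],[[0,0,1],[0,0,0],0.5],[[0,0,1],[0,0,0],0.5]]'
python3 -c "
from h import *
plan([.5028,.1076,.152],160.4)
for n in('side',):
    p,d=camera(n);np.savez(n+'11.npz',p=p,d=d);cv2.imwrite(f'pics/{n}11.png',cv2.resize(p[190:310,270:410],None,fx=5,fy=5,interpolation=cv2.INTER_CUBIC)[:,:,::-1])"
```

```text
time_s: 12.25
eef_pos: [0.5038, 0.1054, 0.1543]
eef_rot: [0.002, 0.171, 0.985, -0.003]
wrist_force: [-7.3, -10.1, 10.3]
opening: 0.737
pos [0.5038 0.1054 0.1543] theta 160.33 F [ -7.3 -10.1  10.3] tq [-1.99  1.18  0.  ] open 0.737 t 12.25 q [-0.02  0.15  1.84 -0.01  1.15 -1.25]
shift mm [1.6 1.7 2.3] turn [-0.0047  0.0049 -0.0013]
```

View pics/side11.png

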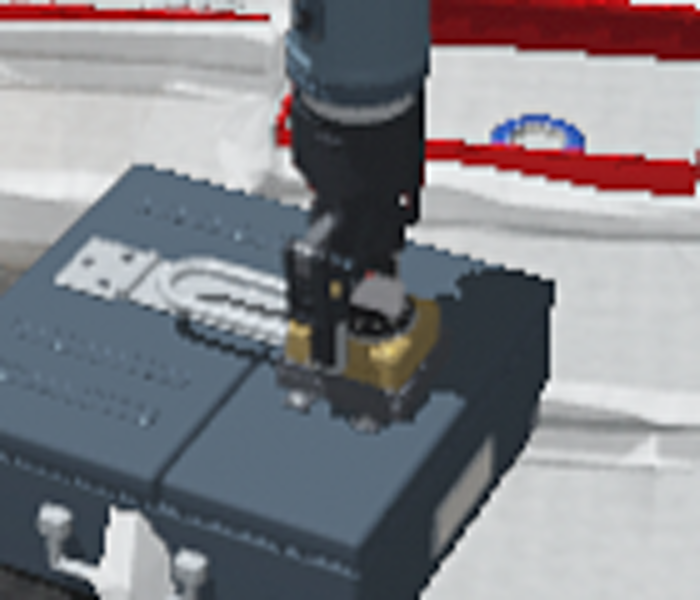

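```bash
python3 -m jog '[[[0,0,0],[0,0,0],0.5],[[0,0,-2],[0,0,0],0.5],[[0,0,-5],[0,0,0],0.5],[[0,0,-9],[0,0,0],0.5],[[0,0,-13],[0,0,0],0.5],[[0,0,-17],[0,0,0],0.5],[[0,0,-17],[0,0,0],0.5],[[0,0,-17],[0,0,0],0.5]]'
python3 -c "
from h import *
plan([.5028,.1076,.152],160.4)
for n in('side',):
    p,d=camera(n);np.savez(n+'12.npz',p=p,d=d);cv2.imwrite(f'pics/{n}12.png',cv2.resize(p[190:310,270:410],None,fx=5,fy=5,interpolation=cv2.INTER_CUBIC)[:,:,::-1])"
```

```text
time_s: 12.97
eef_pos: [0.504, 0.1057, 0.1717]
eef_rot: [0.002, 0.171, 0.985, -0.003]
wrist_force: [0.5, -0.2, -4.8]
opening: 0.735
pos [0.504  0.1057 0.1717] theta 160.34 F [ 0.5 -0.2 -4.8] tq [ 0.03  0.04 -0.02] open 0.735 t 12.97 q [-0.02  0.13  1.83 -0.01  1.18 -1.25]
shift mm [ 1.9  1.5 19.7] turn [-0.0043  0.0057 -0.0011]
```

View pics/side12.png

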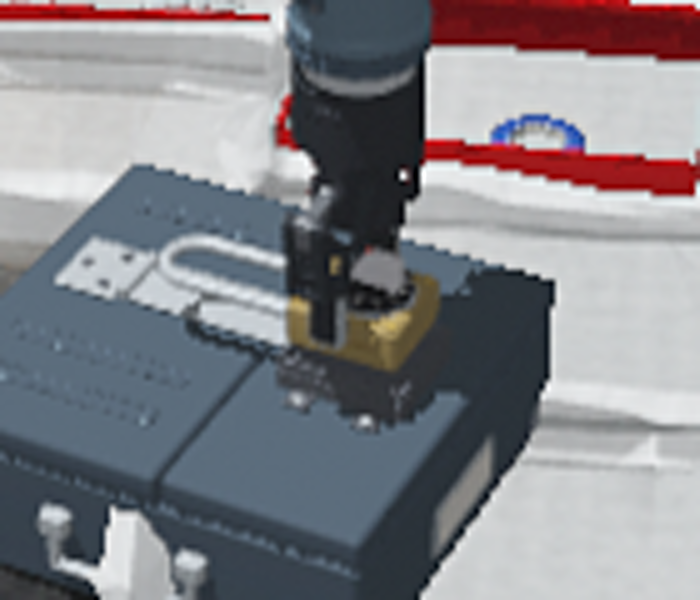

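Lock is free and hangs level (−4.8 N, its weight). Lifting on.

```bash
python3 -m jog '[[[0,0,-6],[0,0,0],0.5],[[0,0,-14],[0,0,0],0.5],[[0,0,-24],[0,0,0],0.5],[[0,0,-36],[0,0,0],0.5],[[0,0,-48],[0,0,0],0.5],[[0,0,-60],[0,0,0],0.5],[[0,0,-72],[0,0,0],0.5],[[0,0,-84],[0,0,0],0.5],[[0,0,-96],[0,0,0],0.5],[[0,0,-106],[0,0,0],0.5],[[0,0,-113],[0,0,0],0.5],[[0,0,-116],[0,0,0],0.5],[[0,0,-116],[0,0,0],0.5],[[0,0,-116],[0,0,0],0.5],[[0,0,-116],[0,0,0],0.5],[[0,0,-116],[0,0,0],0.5],[[0,0,-116],[0,0,0],0.5],[[0,0,-116],[0,0,0],0.5]]'
python3 -c "
from h import *
plan([.5028,.1076,.152],160.4)
for n in('top','side'):
    p,d=camera(n);np.savez(n+'13.npz',p=p,d=d);cv2.imwrite(f'pics/{n}13.png',cv2.resize(p[160:300,270:410],None,fx=4.2,fy=4.2,interpolation=cv2.INTER_CUBIC)[:,:,::-1] if n=='side' else p[:,:,::-1])"
```

```text
time_s: 14.52
eef_pos: [0.5032, 0.1063, 0.287]
eef_rot: [0.002, 0.171, 0.985, -0.003]
wrist_force: [-0.2, -0.9, -4.7]
opening: 0.736
pos [0.5032 0.1063 0.287 ] theta 160.33 F [-0.2 -0.9 -4.7] tq [ 0.02  0.09 -0.02] open 0.736 t 14.52 q [-0.02  0.01  1.71 -0.01  1.42 -1.25]
shift mm [  1.4   1.7 135. ] turn [-0.0048  0.0044 -0.0012]
```

View pics/side13.png

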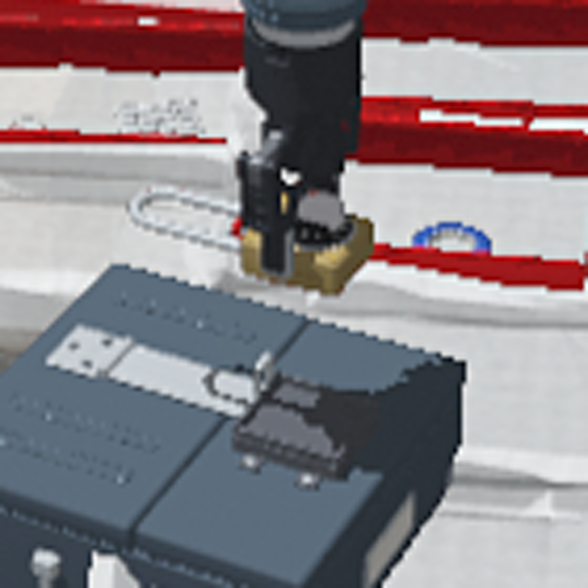

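View pics/top13.png

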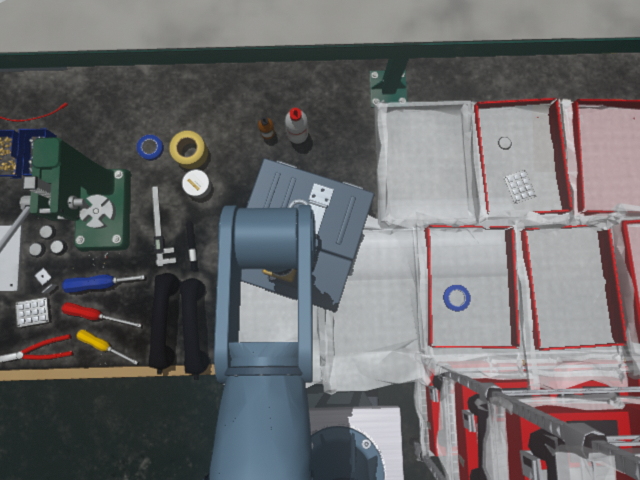

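Run:
```python
from h import *
b=onz("side",np.array((133,212))/4.2-.5+[270,160],.281)[0]; T=get_obs()["eef_pos"]
print(b,T,"bow dist along u from TCP (expect open 124, shut 96 mm):",(b-T)@[.942,-.336,0])
print(tri("top",(300,203),"side",np.array((133,212))/4.2-.5+[270,160]), get_obs()["dq"].round(4))
hand_in()
```

```text
[0.61959523 0.07918489 0.281     ] [0.50328767 0.10636589 0.28721246] bow dist along u from TCP (expect open 124, shut 96 mm): 0.11869453491575815
(array([0.61911004, 0.07243367, 0.27638104]), np.float64(0.0035288829802537494)) [-0.0011 -0.0035 -0.0009  0.0011 -0.0001 -0.0001]
the job is handed in; nothing more can be done
```

The lock is open and held up in the gripper, and I handed the job in at about 14.5 s of robot time. `hand_in()` gives no verdict, so I can't say whether it was accepted.

- **Dial:** The red line started two clicks clockwise of the index. I turned the dial 60° anticlockwise, let go, and both cameras showed the red line at the index.
- **Shackle:** I pulled it by both legs until it met its stop; the last 0.5 mm of travel raised the force to 10 N. The body stayed in the cup, and the top view showed the toe leg clear of the body and the staple.
- **Lift:** I regripped the body by its sides and lifted it straight up about 13 cm. The underside should be at about z 0.266 m, or 14 cm above the lid, going by how far the tool rose.

**Last checks:**
- **Grip and steadiness:** The wrist force was 4.7 N, which matches the lock's weight. The opening held at 0.736 and the joints were almost still.
- **Shackle opening:** The bow was about 119 mm ahead of the tool, against 124 mm expected fully open and 96 mm shut. It is 5 mm short, but with coarse pixels I still read that as open.
- **Bow height:** The two views put it at about 0.276 m, agreeing with each other only to 3.5 mm.
- **Bystanders:** The tin, caliper, pen and tape roll looked unmoved in the last top view; I did not measure their positions.

Nothing failed. Two readings were off: the screw heights read 1.7 mm higher than the text's 0.164 m, and my lock-angle estimates spread by about 1.5°. I used the case seam (−19.7°) for the angle.

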